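Set out the doming punches by size beside the doming block

TASK

Set out the four ball-headed doming punches for work: move them from the dark stand into the empty light rack, so that the largest ball stands in the hole nearest the steel doming block and the rest follow in order of size, the smallest farthest from it. Stand each one upright and fully down in its hole and let none fall over; leave the square-faced punch where it is in the dark stand.

Things in the scene. Friction and masses are not known exactly. Their poses are not given: they have to be found in the camera images.
- ball14 (a point): Centre of the polished steel ball, 14 mm in diameter, on top of the smallest of four upright doming punches. The ball sits on a 13 mm round steel shank; its centre is 84 mm above the flat foot (foot 9 mm across, widening to 13 mm within 4 mm). z runs up along the shank. Mass about 90 g. It starts standing in one of the five holes of the dark stand, any one of them, and can be lifted straight out by the ball.
- ball21 (a point): Centre of the polished steel ball, 21 mm in diameter, on top of the second smallest of four upright doming punches. The ball sits on a 13 mm round steel shank; its centre is 86 mm above the flat foot (foot 9 mm across, widening to 13 mm within 4 mm). z runs up along the shank. Mass about 120 g. It starts standing in one of the five holes of the dark stand, any one of them, and can be lifted straight out by the ball.
- ball29 (a point): Centre of the polished steel ball, 29 mm in diameter, on top of the second largest of four upright doming punches. The ball sits on a 13 mm round steel shank; its centre is 90 mm above the flat foot (foot 9 mm across, widening to 13 mm within 4 mm). z runs up along the shank. Mass about 180 g. It starts standing in one of the five holes of the dark stand, any one of them, and can be lifted straight out by the ball.
- ball38 (a point): Centre of the polished steel ball, 38 mm in diameter, on top of the largest of four upright doming punches. The ball sits on a 13 mm round steel shank; its centre is 93 mm above the flat foot (foot 9 mm across, widening to 13 mm within 4 mm). z runs up along the shank. Mass about 310 g. It starts standing in one of the five holes of the dark stand, any one of them, and can be lifted straight out by the ball.
- flat_head (a point): Centre of the head of a square-faced punch, which stays where it is: a dark steel head 26 x 26 x 22 mm on a shank like the others, 87 mm above the foot. It stands in one of the five holes of the dark stand, among the doming punches.
- stand: Dark hardwood punch stand, fixed to the bench: a block 50 mm wide (its x), 262 mm long (its y) and 55 mm high, origin at the centre of its underside, z up. Five holes in one row along y, at y = -100, -50, 0, 50 and 100 mm, x = 0, each 17 mm in diameter and 45 mm deep (floor 10 mm above the table), with a countersink 27 mm wide at the mouth narrowing to 17 mm within 9 mm. All five are filled at the start. It may stand to the left or to the right.
- rack: Light wooden punch rack, fixed to the bench, empty at the start: a block 50 mm wide (its x), 212 mm long (its y) and 55 mm high, origin at the centre of its underside, z up. Four holes in one row along y, at y = -75, -25, 25 and 75 mm, x = 0, each 17 mm in diameter and 45 mm deep (floor 10 mm above the table), with a countersink 27 mm wide at the mouth narrowing to 17 mm within 9 mm. A shank has 2 mm play all round in a hole, so a seated punch may lean a few degrees.
- dome_block: Steel doming block, a fixed 60 mm cube with a 40 mm hollow cup in its top, origin at the centre of its underside. It stands just beyond one end of the light rack, about 145 mm from the rack's centre along the rack's y, at the +y end or the -y end; a round steel bench block on a black rubber foot, 68 mm across and 38 mm high, stands beyond the other end.
There are look-alikes about, which are no part of the job. What is shaped like the part that bears ball29 but brown is not meant.

How it is judged:
By the outcome, as a careful person would: the job done as asked, in the order asked, and still so for the second after the job is handed in, with the robot touching nothing.
It also fails if it takes over 118 s, if anything falls off the work surface, if the arm or the gripper's body presses on something with over 40 N, if the wrist force passes 120 N, or if a joint passes its speed limit or range.

ROBOT

A 6-joint arm with a two-finger parallel gripper is mounted at the origin on the work surface. World frame = base frame: x ahead of the robot, y to its left, z up, the work surface at z = 0. Lengths are in mm, angles in rad, forces in N, time in s.
With the tool pointing down it reaches from about 375 to 925 mm from the base axis. Payload 5.7 kg.
Tool frame: the origin (TCP) lies at the very end of the fingers, on their centre line; the grasp point (between the pads) lies env.pinch_z behind it (env.pinch_z is the distance from the TCP to the grasp point, in mm); z points along the fingers, y is the line along which they close (so a half turn about z gives the same grasp; the last joint's range is limited). The gripper opens to 88 mm and grips with 3 to 60 N. Pads are 20 mm wide; open, the fingers measure 115 mm over their backs; the gripper's body (75 mm by 178 mm) begins 61 mm behind the grasp point.
Start: joints at [1.156, 0.359, 1.51, -0, 1.272, -0.115], TCP at [177.19, 573.207, 222.623] pointing down, gripper open.
Joint ranges: [-2.97, 2.97], [-1.01, 2.36], [0.21, 2.38], [-0.96, 4.11], [0.2, 2.71], [-2.98, 2.98]. Speed limits (rad/s): [2.39, 2.39, 3.14, 3.14, 3.14, 3.14].

INTERFACE

Orientations are given as [roll, pitch, yaw] about the fixed x, y, z axes, in that order (R = Rz(yaw) Ry(pitch) Rx(roll)).
In Python, from rig import env, imaging gives the robot as it stands. The module is installed in compiled form; this text tells all that it offers.
- The arm moves only by the shell command python3 -m creep 'ROWS'. ROWS is JSON, a list of rows, each a list of 7 numbers: the shift along the tool's x, y, z in m, then the turn, a rotation vector about the tool's x, y, z in rad, then the closure, from 0 (fully open) to 1 (shut). A call has 1 to 20 rows; each row shifts and turns the commanded pose from where the row before left it, along the tool's axes as they then stand; what a row does not reach is not made up. A row lasts 1/12 s, in which the tool goes at most 41.7 mm and 7.16 degrees, less where a joint would pass 70% of its speed; a pose out of reach is approached as far as the arm can. A call is refused whole if a number of a shift passes 0.0417 or a number of a turn 0.125, either way. A call with a gripper value outside its range is refused whole. The fingers move at their own pace and stop on an object; the grip force is fixed at half the most. Time passes only in rows, so rows that do not move let the fingers close. It gives the time, the measured TCP pose, the force, the opening and the grip force at its end, in the units of the state.
- env.state(): the state, without advancing time (a new reading comes with each control period).
- imaging.camera(name): name is "side" or "top" or "wrist"; returns a dict with "frame" (384x512x3 uint8, red, green, blue), "fx", "fy", "cx", "cy" (pixels), "k1" (the pictures are not rectified: a ray, as slopes to the right and down, at radius r is drawn at 1 + k1 r^2 times it, then the intrinsics apply), "origin" and "attitude" of the camera in the world; the wrist camera has in their place "mount" (4x4, takes a point from camera to tool coordinates, whose origin is the TCP and whose axes are the flange's). Camera axes: x right, y down, z forward; pixel columns grow to the right and rows downward; lengths in mm; the calibration is good to about 2 mm. A picture is of the moment at which its call begins: read the wrist's pose just before it. There is no depth.
- env.finish_job(): hands the job in; it is judged then, once.
The state is a dict: "clock": time; "qpos": joint angles; "dq": joint speeds; "joint_efforts": joint torques, N m; "position": TCP position; "tool_rot": TCP orientation; "wrist_force": force on the tool from outside, world axes, zero at the start; "wrist_torque": the same for the moment, N m; "opening": finger opening in mm; "finger_force": force on a finger pad.
Only numpy, scipy, OpenCV 4.12 (cv2) and the standard library are available. Lean on these libraries where they do the work, as an engineer would, in place of code of your own. Each camera call takes 0.05 s, during which the arm holds its last target. There are 200 camera calls.

## Working session

There is one attempt and no reset: what is moved stays moved. The work goes in short steps, Python scripts to look and compute and a shell command to move; the robot and the scene stay as the last step left them, time stands still between calls to the robot, and variables do not carry over. Pictures are saved under pics/ and viewed, at most 14 in all, crops included, and the job is handed in when it is done.

```bash
mkdir -p pics; python3 - <<'E'
from rig import env, imaging
import cv2, numpy as np
s=env.state(); print({k:np.round(v,3).tolist() for k,v in s.items()}, env.pinch_z)
for n in ("top","side","wrist"):
    c=imaging.camera(n); cv2.imwrite(f"pics/{n}0.png",cv2.resize(c["frame"][:,:,::-1],(800,600),interpolation=cv2.INTER_CUBIC))
    print(n,{k:np.round(v,3).tolist() for k,v in c.items() if k!="frame"})
E
```

```text
{'clock': 0.0, 'qpos': [1.156, 0.359, 1.511, -0.0, 1.273, -0.115], 'dq': [-0.0, 0.002, 0.002, -0.002, -0.001, 0.001], 'joint_efforts': [-0.001, -51.536, -27.072, 0.067, 0.035, -0.0], 'position': [176.926, 572.599, 221.82], 'tool_rot': [-3.14, -0.0, 2.842], 'wrist_force': [0.732, -0.199, 1.193], 'wrist_torque': [-0.041, -0.051, 0.024], 'finger_force': 0.0, 'opening': 87.844} 18.700000000000003
top {'fx': 366.67, 'fy': 366.67, 'cx': 250.829, 'cy': 188.042, 'k1': -0.059, 'origin': [395.595, 22.401, 865.778], 'attitude': [-3.036, -0.003, -1.569]}
side {'fx': 410.117, 'fy': 410.117, 'cx': 260.434, 'cy': 193.885, 'k1': -0.109, 'origin': [289.304, -709.153, 1006.066], 'attitude': [-2.462, 0.017, -0.266]}
wrist {'fx': 296.192, 'fy': 296.192, 'cx': 254.875, 'cy': 192.547, 'k1': -0.074, 'mount': [[0.001, -0.952, -0.306, 85.228], [1.0, 0.001, -0.001, -0.013], [0.001, -0.306, 0.952, -162.053], [0.0, 0.0, 0.0, 1.0]]}
```

View pics/top0.png

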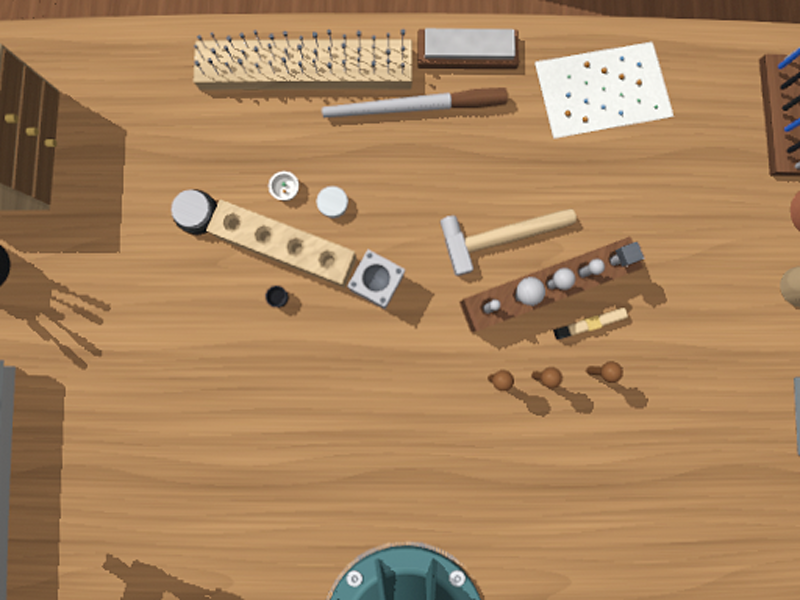

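View pics/side0.png

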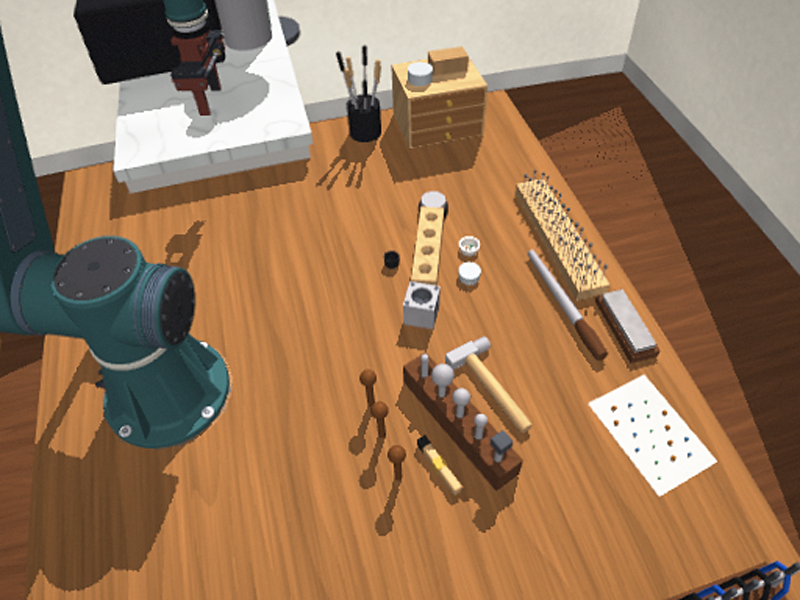

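The top view (800x600 px) shows these things:
- **Stand:** ball14 is at (494,305), ball38 at (530,291), ball29 at (564,279), ball21 at (596,266) and the flat head at (630,254).
- **Rack:** holes are at (327,260), (295,246), (263,233) and (232,221). The doming block is at (376,278), at the right end.
- **Look-alikes:** brown ball punches are at (502,380), (550,377) and (611,371). The round bench block is at (193,210).

I choose the steel balls in the dark stand. Next I'll measure and make a close crop.

```bash
cat > h.py <<'E'
from rig import env, imaging
import cv2, numpy as np
from scipy.spatial.transform import Rotation as Ro
def ray(c,px,pose=None):
    K=np.array([[c["fx"],0,c["cx"]],[0,c["fy"],c["cy"]],[0,0,1]])
    u=cv2.undistortPoints(np.array(px,float).reshape(-1,1,2),K,np.array([c["k1"],0,0,0.]))[:,0]
    d=np.c_[u,np.ones(len(u))]
    if pose is None: R=Ro.from_euler("xyz",c["attitude"]).as_matrix(); o=np.array(c["origin"])
    else:
        T=np.eye(4);T[:3,:3]=Ro.from_euler("xyz",pose["tool_rot"]).as_matrix();T[:3,3]=pose["position"]
        T=T@np.array(c["mount"]); R=T[:3,:3]; o=T[:3,3]
    return o,d@R.T
def plane(c,px,z,pose=None):
    o,d=ray(c,px,pose); return o+d*((np.array(z,float)-o[2])/d[:,2])[:,None]
def rows(target,yaw=None):
    "shift in tool axes (mm) from the current pose to target TCP, and turn"
    s=env.state(); R=Ro.from_euler("xyz",s["tool_rot"])
    print("shift tool mm",np.round(R.inv().apply(np.array(target)-s["position"]),1), "pos",np.round(s["position"],1),"rot",np.round(s["tool_rot"],3))
    if yaw is not None: print("turn",np.round((R.inv()*Ro.from_euler("xyz",[np.pi,0,yaw])).as_rotvec(),3))
E
python3 - <<'E'
from h import *
k=.64
t=imaging.camera("top"); s=imaging.camera("side")
n=["b14","b38","b29","b21","flat"]; z=[94,103,100,96,97]
P=np.array([[494,305],[530,291],[564,279],[596,266],[630,254]])*k
S=np.array([[424,361],[443,375],[461,397],[480,421],[501,442]])*k
a=plane(t,P,z);b=plane(s,S,z)
for i in range(5): print(n[i],a[i].round(1),b[i].round(1))
H=np.array([[327,260],[295,246],[263,233],[232,221]])*k
HS=np.array([[425,268],[427.5,249],[429,232],[431,216]])*k
print(plane(t,H,[55]*4).round(1)); print(plane(s,HS,[55]*4).round(1))
print("brown",plane(t,np.array([[502,380],[550,377],[611,371]])*k,[90]*3).round(1))
def crop(c,x0,y0,w,h,f,name): cv2.imwrite("pics/"+name,cv2.resize(c["frame"][y0:y0+h,x0:x0+w,::-1],None,fx=f,fy=f,interpolation=cv2.INTER_CUBIC))
a=t["frame"][140:220,285:425]; b=t["frame"][110:200,105:265]
a=cv2.resize(a,(800,457//2*1+69),interpolation=cv2.INTER_CUBIC) if 0 else cv2.resize(a,None,fx=5,fy=5,interpolation=cv2.INTER_CUBIC)
cv2.imwrite("pics/stand.png",a[:,:,::-1]); crop(t,110,110,160,100,5,"rack.png")
E
```

```text
b14 [ 462.3 -118.4   94. ] [ 462.2 -125.2   94. ]
b38 [ 480.5 -165.7  103. ] [ 483.1 -166.4  103. ]
b29 [ 497.3 -213.3  100. ] [ 499.4 -213.1  100. ]
b21 [ 516.  -259.6   96. ] [ 515.7 -261.2   96. ]
flat [ 532.7 -307.5   97. ] [ 534.8 -305.7   97. ]
[[529.8 113.   55. ]
 [550.1 159.4  55. ]
 [569.1 206.2  55. ]
 [586.8 251.9  55. ]]
[[533.5 112.8  55. ]
 [553.  161.6  55. ]
 [570.  208.   55. ]
 [587.9 253.4  55. ]]
brown [[ 361.3 -128.4   90. ]
 [ 365.2 -193.6   90. ]
 [ 373.  -277.6   90. ]]
```

View pics/stand.png

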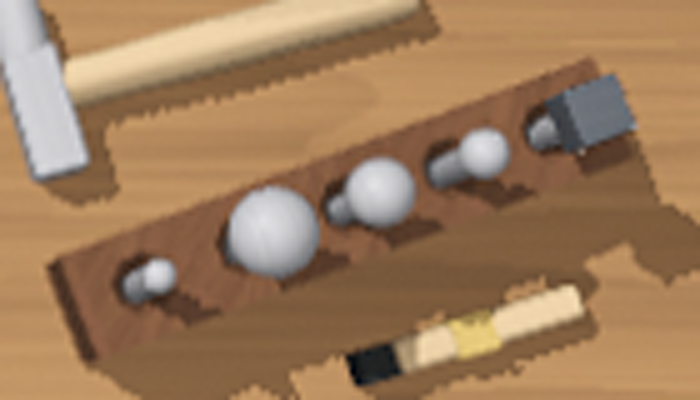

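View pics/rack.png

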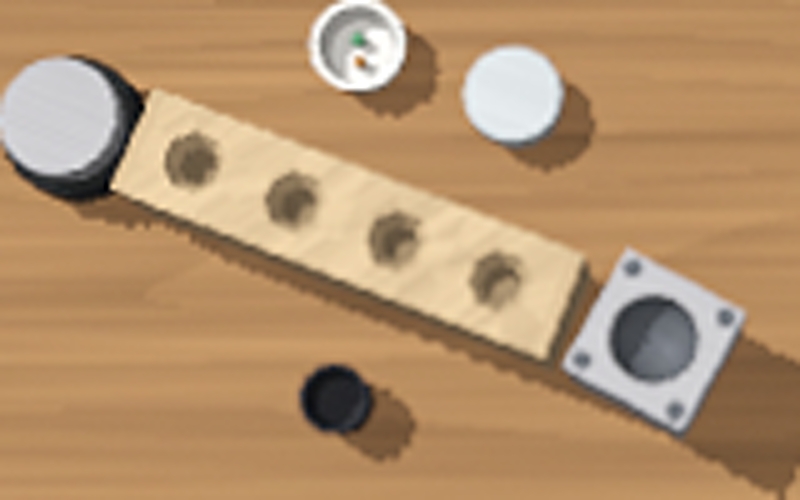

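The crops confirm five heads in the dark stand, all steel: ball14 (159,276), ball38 (274,232), ball29 (380,192), ball21 (484,154) and the square head (595,112). The rack holes are at (191,159), (291,199), (394,239) and (496,279), with the cupped doming block at (655,340) beyond the last one. Next I'll refine these positions and get the shifts.

```bash
python3 - <<'E'
from h import *
t=imaging.camera("top"); c=lambda p,o:(np.array(p)+.5)/5-.5+np.array(o)
B=plane(t,c([[159,276],[274,232],[380,192],[484,154]],[285,140]),[94,103,100,96]); print(B.round(1))
H=plane(t,c([[496,279],[394,239],[291,199],[191,159]],[110,110]),[55]*4)
d=H[3]-H[0]; d/=np.linalg.norm(d); m=H.mean(0)
F=np.array([m+d*k for k in(-75,-25,25,75)]); print("holes",H.round(1),F.round(1))
e=B[3]-B[0]; print("row angles",np.arctan2(d[1],d[0]),np.arctan2(e[1],e[0]))
rows([B[1][0],B[1][1],230])
E
```

```text
[[ 463.1 -118.9   94. ]
 [ 481.  -166.1  103. ]
 [ 498.5 -212.6  100. ]
 [ 515.6 -259.5   96. ]]
holes [[532.1 114.1  55. ]
 [550.2 160.3  55. ]
 [568.5 207.3  55. ]
 [586.9 253.4  55. ]] [[531.9 114.   55. ]
 [550.2 160.5  55. ]
 [568.6 207.1  55. ]
 [586.9 253.6  55. ]]
row angles 1.1954841384019874 -1.2133449500792113
shift tool mm [-508.6 -616.4   -7.3] pos [177.1 573.  222.3] rot [-3.141 -0.     2.842]
```

```bash
python3 -m creep '[[0,0,0,0,0,0.114,0],[0,0,0,0,0,0.114,0],[0,0,0,0,0,0.114,0],[0,0,0,0,0,0.114,0],[0,0,0,0,0,0.114,0],[0,0,0,0,0,0.114,0],[0,0,0,0,0,0.114,0],[0,0,0,0,0,0.114,0],[-0.036,0.017,0,0,0,0,0],[-0.036,0.017,0,0,0,0,0],[-0.036,0.017,0,0,0,0,0],[-0.036,0.017,0,0,0,0,0],[-0.036,0.017,0,0,0,0,0],[-0.036,0.017,0,0,0,0,0],[-0.036,0.017,0,0,0,0,0],[-0.036,0.017,0,0,0,0,0],[-0.036,0.017,0,0,0,0,0],[-0.036,0.017,0,0,0,0,0],[-0.036,0.017,0,0,0,0,0],[-0.036,0.017,0,0,0,0,0]]'
python3 - <<'E'
from h import *
rows([552,203,222],1.928)
E
```

```text
clock: 1.97
position: [521.1, 238.7, 222.7]
tool_rot: [3.141, 0.0, 1.93]
wrist_force: [0.2, 0.3, -0.2]
opening: 87.7
finger_force: 0.0
shift tool mm [-44.3  16.4   0.7] pos [521.1 238.7 222.7] rot [3.141 0.    1.93 ]
turn [0.    0.    0.002]
```

```bash
python3 -m creep '[[-0.022,0.008,0,0,0,0,0],[-0.022,0.008,0,0,0,0,0],[0,0,0,0,0,0,0],[0,0,0,0,0,0,0]]'
python3 - <<'E'
from h import *
s=env.state(); c=imaging.camera("wrist"); np.savez("w1.npz",frame=c["frame"])
print(s["position"],s["tool_rot"])
# project predicted holes
T=np.eye(4);T[:3,:3]=Ro.from_euler("xyz",s["tool_rot"]).as_matrix();T[:3,3]=s["position"];W=np.linalg.inv(T@np.array(c["mount"]))
F=np.array([[531.9,114,55],[550.2,160.5,55],[568.6,207.1,55],[586.9,253.6,55]])
p=cv2.projectPoints(F,cv2.Rodrigues(W[:3,:3])[0],W[:3,3],np.array([[c["fx"],0,c["cx"]],[0,c["fy"],c["cy"]],[0,0,1]]),np.array([c["k1"],0,0,0.]))[0][:,0]
print("pred",p.round(1))
cv2.imwrite("pics/w1.png",cv2.resize(c["frame"][:,:,::-1],None,fx=1.5625,fy=1.5625,interpolation=cv2.INTER_CUBIC))
E
```

```text
clock: 2.3
position: [550.9, 204.0, 222.4]
tool_rot: [-3.141, -0.0, 1.927]
wrist_force: [0.4, -0.3, 0.4]
opening: 88.0
finger_force: 0.0
[550.89095653 203.99732581 222.404531  ] [-3.14116658e+00 -2.42157227e-04  1.92741096e+00]
pred [[215.3 236.2]
 [242.  208. ]
 [270.7 177.7]
 [301.2 145.6]]
```

View pics/w1.png

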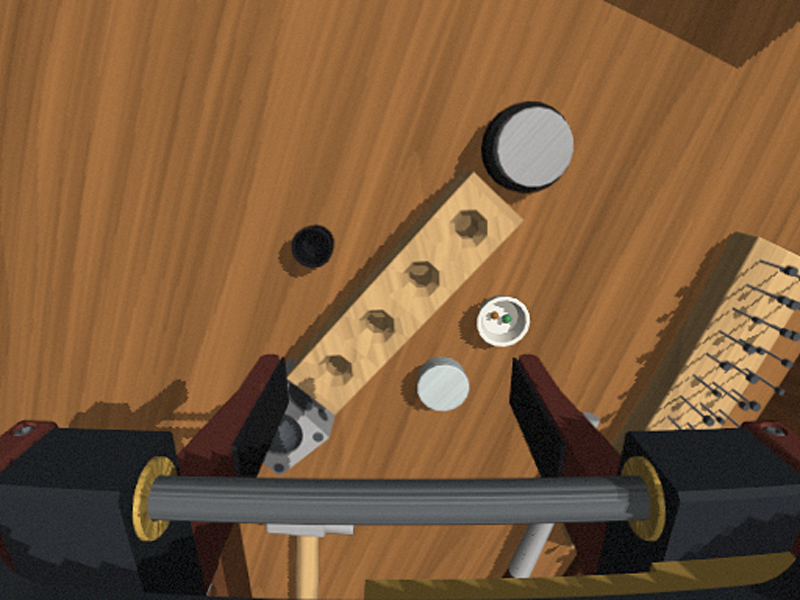

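Wrist view: holes at (338,369), (379,321), (422,274) and (471,226), within about 2 px of prediction. The block is at (290,435), by the nearest hole. Now over to the stand.

```bash
python3 -m creep '[[-0.032,-0.0195,0,0,0,0,0],[-0.032,-0.0195,0,0,0,0,0],[-0.032,-0.0195,0,0,0,0,0],[-0.032,-0.0195,0,0,0,0,0],[-0.032,-0.0195,0,0,0,0,0],[-0.032,-0.0195,0,0,0,0,0],[-0.032,-0.0195,0,0,0,0,0],[-0.032,-0.0195,0,0,0,0,0],[-0.032,-0.0195,0,0,0,0,0],[-0.032,-0.0195,0,0,0,0,0],[0,0,0,0,0,0,0],[0,0,0,0,0,0,0]]'
python3 - <<'E'
from h import *
rows([481,-166.1,84.3],1.928)
s=env.state(); c=imaging.camera("wrist"); np.savez("w2.npz",frame=c["frame"])
T=np.eye(4);T[:3,:3]=Ro.from_euler("xyz",s["tool_rot"]).as_matrix();T[:3,3]=s["position"];W=np.linalg.inv(T@np.array(c["mount"]))
F=np.array([[463.1,-118.9,94],[481,-166.1,103],[498.5,-212.6,100],[515.6,-259.5,96]])
p=cv2.projectPoints(F,cv2.Rodrigues(W[:3,:3])[0],W[:3,3],np.array([[c["fx"],0,c["cx"]],[0,c["fy"],c["cy"]],[0,0,1]]),np.array([c["k1"],0,0,0.]))[0][:,0]
print("pred x1.5625",(p*1.5625+.3).round(1))
cv2.imwrite("pics/w2.png",cv2.resize(c["frame"][:,:,::-1],None,fx=1.5625,fy=1.5625,interpolation=cv2.INTER_CUBIC))
E
```

```text
clock: 3.35
position: [479.9, -163.4, 222.8]
tool_rot: [3.141, -0.0, 1.927]
wrist_force: [-0.1, 1.4, -0.1]
opening: 88.1
finger_force: 0.0
shift tool mm [-3.000e+00  1.000e-01  1.385e+02] pos [ 479.9 -163.4  222.8] rot [ 3.141 -0.     1.927]
turn [ 0.    -0.    -0.001]
pred x1.5625 [[399.  215.4]
 [399.4 296.8]
 [399.6 365.5]
 [399.  425.6]]
```

View pics/w2.png

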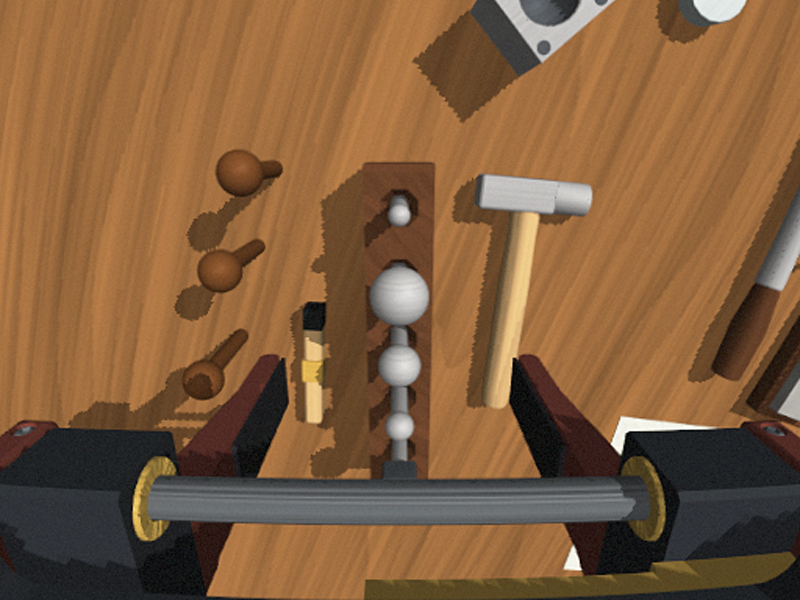

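The wrist view shows the balls at (399,214), (399,297), (399,366) and (399,426), matching the predictions within 1 px. The brown look-alikes are at (240,172), (220,270) and (204,378). Descending on ball38 at (399,297).

```bash
python3 -m creep '[[-0.003,0,0.025,0,0,0,0],[0,0,0.025,0,0,0,0],[0,0,0.025,0,0,0,0],[0,0,0.025,0,0,0,0],[0,0,0.02,0,0,0,0],[0,0,0.0185,0,0,0,0],[0,0,0,0,0,0,0],[0,0,0,0,0,0,0],[0,0,0,0,0,0,1],[0,0,0,0,0,0,1],[0,0,0,0,0,0,1],[0,0,0,0,0,0,1],[0,0,0,0,0,0,1],[0,0,0,0,0,0,1],[0,0,0,0,0,0,1],[0,0,0,0,0,0,1]]'
```

```text
clock: 4.73
position: [481.3, -166.2, 84.2]
tool_rot: [-3.142, 0.0, 1.93]
wrist_force: [-1.4, -1.3, 1.6]
opening: 38.2
finger_force: 0.9
```

```bash
python3 -m creep '[[0,0,0,0,0,0,1],[0,0,0,0,0,0,1],[0,0,0,0,0,0,1],[0,0,-0.008,0,0,0,1],[0,0,-0.015,0,0,0,1],[0,0,-0.02,0,0,0,1],[0,0,-0.02,0,0,0,1],[0,0,-0.02,0,0,0,1],[0,0,-0.02,0,0,0,1],[0,0,-0.02,0,0,0,1],[0,0,-0.017,0,0,0,1],[0,0,0,0,0,0,1],[0,0,0,0,0,0,1]]'
python3 - <<'E'
from h import *
rows([532.3,114.6,224],1.195)
E
```

```text
clock: 5.82
position: [481.6, -166.1, 224.7]
tool_rot: [3.141, 0.001, 1.93]
wrist_force: [0.8, -0.2, -3.3]
opening: 36.8
finger_force: 30.0
shift tool mm [245.  146.1   0.5] pos [ 481.6 -166.1  224.7] rot [3.141e+00 1.000e-03 1.930e+00]
turn [0.001 0.001 0.735]
```

```bash
python3 -m creep '[[0.01,0.006,0,0,0,0,1],[0.02,0.012,0,0,0,0,1],[0.025,0.015,0,0,0,0,1],[0.025,0.015,0,0,0,0,1],[0.025,0.015,0,0,0,0,1],[0.025,0.015,0,0,0,0,1],[0.025,0.015,0,0,0,0,1],[0.025,0.015,0,0,0,0,1],[0.025,0.015,0,0,0,0,1],[0.02,0.012,0,0,0,0,1],[0.013,0.007,0,0,0,0,1],[0.007,0.004,0,0,0,0,1],[0,0,0,0,0,0.06,1],[0,0,0,0,0,0.12,1],[0,0,0,0,0,0.12,1],[0,0,0,0,0,0.12,1],[0,0,0,0,0,0.12,1],[0,0,0,0,0,0.12,1],[0,0,0,0,0,0.07,1],[0,0,0,0,0,0,1]]'
python3 - <<'E'
from h import *
rows([532.3,114.6,84.3],1.195)
for n in("side","wrist"):
    c=imaging.camera(n); f=c["frame"]
    if n=="side": f=cv2.resize(f[90:250,200:360],(560,560),interpolation=cv2.INTER_CUBIC); a=f
    else: b=f
cv2.imwrite("pics/p1.png",np.hstack([cv2.resize(a,(400,400)),cv2.resize(b,(400,300)).repeat(1,0) if 0 else cv2.copyMakeBorder(cv2.resize(b,(400,300)),0,100,0,0,0)])[:,:,::-1])
E
```

```text
clock: 7.48
position: [530.8, 114.5, 222.8]
tool_rot: [-3.139, 0.001, 1.197]
wrist_force: [-0.4, 0.2, -2.6]
opening: 36.7
finger_force: 30.0
shift tool mm [  0.9   1.7 138.5] pos [530.8 114.5 222.8] rot [-3.139e+00  1.000e-03  1.197e+00]
turn [-0.002  0.001  0.002]
```

View pics/p1.png

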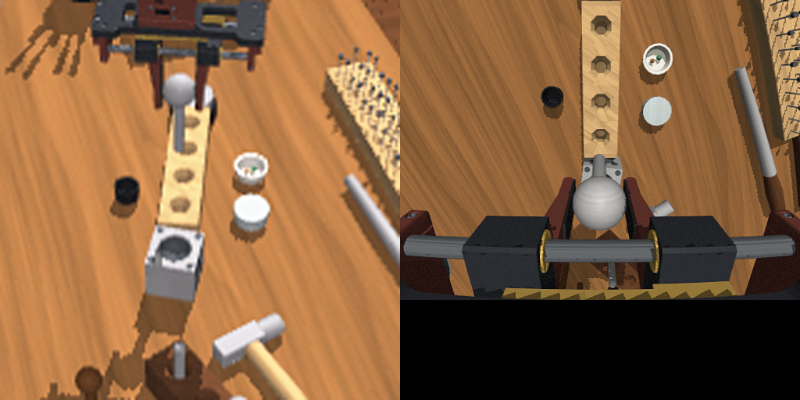

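Side and wrist views: ball38 hangs vertically in the grip, with the ball at (599,203) and its foot at about (599,157). The nearest hole is in line at (600,134). Lowering.

```bash
python3 -m creep '[[0.001,0.0017,0.02,0,0,0,1],[0,0,0.025,0,0,0,1],[0,0,0.022,0,0,0,1],[0,0,0.015,0,0,0,1],[0,0,0.008,0,0,0,1],[0,0,0.006,0,0,0,1],[0,0,0.006,0,0,0,1],[0,0,0.006,0,0,0,1],[0,0,0.006,0,0,0,1],[0,0,0.006,0,0,0,1],[0,0,0,0,0,0,1]]'
```

```text
clock: 8.5
position: [533.3, 114.8, 103.3]
tool_rot: [-3.141, 0.001, 1.2]
wrist_force: [-0.6, -1.3, -3.6]
opening: 36.7
finger_force: 30.0
```

Clean entry. Going down the remaining 19 mm.

```bash
python3 -m creep '[[0,0,0.005,0,0,0,1],[0,0,0.005,0,0,0,1],[0,0,0.004,0,0,0,1],[0,0,0.003,0,0,0,1],[0,0,0.001,0,0,0,1],[0,0,0,0,0,0,1],[0,0,0,0,0,0,1]]'
```

```text
clock: 9.08
position: [533.8, 114.9, 86.1]
tool_rot: [-3.141, 0.0, 1.2]
wrist_force: [-0.9, -1.0, -4.1]
opening: 36.9
finger_force: 30.0
```

```bash
python3 -m creep '[[0,0,0.001,0,0,0,1],[0,0,0.001,0,0,0,1],[0,0,0,0,0,0,1],[0,0,0,0,0,0,1]]'
```

```text
clock: 9.42
position: [533.9, 114.9, 84.3]
tool_rot: [3.141, 0.0, 1.2]
wrist_force: [-0.2, 0.4, -1.4]
opening: 36.7
finger_force: 30.0
```

```bash
python3 -m creep '[[0,0,0,0,0,0,0.6],[0,0,0,0,0,0,0.3],[0,0,0,0,0,0,0],[0,0,0,0,0,0,0],[0,0,0,0,0,0,0],[0,0,0,0,0,0,0],[0,0,-0.02,0,0,0,0],[0,0,-0.03,0,0,0,0],[0,0,-0.035,0,0,0,0],[0,0,-0.035,0,0,0,0],[0,0,-0.02,0,0,0,0],[0,0,0,0,0,-0.105,0],[0,0,0,0,0,-0.105,0],[0,0,0,0,0,-0.105,0],[0,0,0,0,0,-0.105,0],[0,0,0,0,0,-0.105,0],[0,0,0,0,0,-0.105,0],[0,0,0,0,0,-0.102,0],[0,0,0,0,0,0,0],[0,0,0,0,0,0,0]]'
python3 - <<'E'
from h import *
rows([498.5,-212.6,81.3],1.928)
E
```

```text
clock: 11.08
position: [533.9, 114.9, 224.2]
tool_rot: [3.142, 0.0, 1.929]
wrist_force: [0.3, 0.2, -0.2]
opening: 87.3
finger_force: 0.0
shift tool mm [-294.4 -147.9  142.9] pos [533.9 114.9 224.2] rot [3.142 0.    1.929]
turn [0.    0.    0.001]
```

```bash
python3 -m creep '[[-0.0294,-0.0148,0,0,0,0,0],[-0.0294,-0.0148,0,0,0,0,0],[-0.0294,-0.0148,0,0,0,0,0],[-0.0294,-0.0148,0,0,0,0,0],[-0.0294,-0.0148,0,0,0,0,0],[-0.0294,-0.0148,0,0,0,0,0],[-0.0294,-0.0148,0,0,0,0,0],[-0.0294,-0.0148,0,0,0,0,0],[-0.0294,-0.0148,0,0,0,0,0],[-0.0294,-0.0148,0,0,0,0,0],[0,0,0,0,0,0,0],[0,0,0.025,0,0,0,0],[0,0,0.025,0,0,0,0],[0,0,0.025,0,0,0,0],[0,0,0.015,0,0,0,0],[0,0,0,0,0,0,0]]'
python3 - <<'E'
from h import *
rows([498.5,-212.6,81.3],1.928)
E
```

```text
clock: 12.42
position: [497.0, -210.6, 131.1]
tool_rot: [-3.138, -0.005, 1.929]
wrist_force: [-0.2, 0.5, 0.2]
opening: 88.0
finger_force: 0.0
shift tool mm [-2.6  1.  49.7] pos [ 497.  -210.6  131.1] rot [-3.138 -0.005  1.929]
turn [-0.004 -0.005  0.001]
```

```bash
python3 -m creep '[[-0.0025,0.001,0.018,0,0,0,0],[0,0,0.018,0,0,0,0],[0,0,0.014,0,0,0,0],[0,0,0,0,0,0,0],[0,0,0,0,0,0,1],[0,0,0,0,0,0,1],[0,0,0,0,0,0,1],[0,0,0,0,0,0,1],[0,0,0,0,0,0,1],[0,0,0,0,0,0,1],[0,0,0,0,0,0,1],[0,0,0,0,0,0,1],[0,0,0,0,0,0,1],[0,0,0,0,0,0,1],[0,0,0,0,0,0,1],[0,0,0,0,0,0,1]]'
```

```text
clock: 13.75
position: [501.1, -214.4, 84.2]
tool_rot: [-3.141, 0.0, 1.932]
wrist_force: [-0.2, -0.2, -0.5]
opening: 27.6
finger_force: 30.0
```

```bash
python3 -m creep '[[0,0,0,0,0,0,0.5],[0,0,0,0,0,0,0.5],[0,0,0,0,0,0,0.5],[0.0026,-0.0018,0.003,0,0,0,0.5],[0,0,0,0,0,0,0.5],[0,0,0,0,0,0,0.5],[0,0,0,0,0,0,1],[0,0,0,0,0,0,1],[0,0,0,0,0,0,1],[0,0,0,0,0,0,1],[0,0,0,0,0,0,1]]'
```

```text
clock: 14.67
position: [498.6, -212.6, 81.2]
tool_rot: [3.142, 0.0, 1.932]
wrist_force: [0.1, -0.1, -0.5]
opening: 27.4
finger_force: 30.0
```

```bash
python3 -m creep '[[0,0,-0.008,0,0,0,1],[0,0,-0.018,0,0,0,1],[0,0,-0.025,0,0,0,1],[0,0,-0.025,0,0,0,1],[0,0,-0.025,0,0,0,1],[0,0,-0.025,0,0,0,1],[0,0,-0.014,0,0,0,1],[0,0,0,0,0,0,1],[0.015,0.0082,0,0,0,0,1],[0.03,0.0164,0,0,0,0,1],[0.033,0.018,0,0,0,0,1],[0.033,0.018,0,0,0,0,1],[0.033,0.018,0,0,0,0,1],[0.033,0.018,0,0,0,0,1],[0.033,0.018,0,0,0,0,1],[0.033,0.018,0,0,0,0,1],[0.033,0.018,0,0,0,0,1],[0.033,0.018,0,0,0,0,1],[0.015,0.0082,0,0,0,0,1],[0.007,0.0038,0,0,0,0,1]]'
python3 -m creep '[[0,0,0,0,0,0.07,1],[0,0,0,0,0,0.12,1],[0,0,0,0,0,0.12,1],[0,0,0,0,0,0.12,1],[0,0,0,0,0,0.12,1],[0,0,0,0,0,0.12,1],[0,0,0,0,0,0.064,1],[0,0,0,0,0,0,1],[0,0,0,0,0,0,1],[0,0,0,0,0,0,1]]'
python3 - <<'E'
from h import *
rows([550.6,161.1,81.3],1.195)
a=imaging.camera("side")["frame"]; a=cv2.resize(a[90:250,200:360],(400,400),interpolation=cv2.INTER_CUBIC)
b=cv2.copyMakeBorder(cv2.resize(imaging.camera("wrist")["frame"],(400,300)),0,100,0,0,0)
cv2.imwrite("pics/p2.png",np.hstack([a,b])[:,:,::-1])
E
```

```text
clock: 16.33
position: [549.7, 163.7, 219.8]
tool_rot: [-3.14, -0.001, 1.935]
wrist_force: [1.3, -0.3, -2.2]
opening: 27.6
finger_force: 30.0
clock: 17.17
position: [550.2, 160.2, 220.7]
tool_rot: [-3.141, 0.001, 1.199]
wrist_force: [-0.1, -0.1, -1.9]
opening: 28.0
finger_force: 30.0
shift tool mm [  1.1   0.2 139.4] pos [550.2 160.2 220.7] rot [-3.141e+00  1.000e-03  1.199e+00]
turn [-0.001  0.001  0.004]
```

View pics/p2.png

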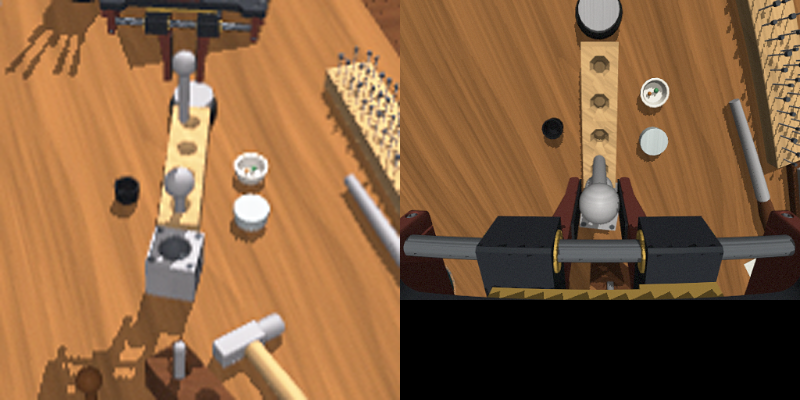

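Ball38 stands seated next to the block at (179,185) in the left panel. Ball29 hangs straight over the second hole. Lowering.

```bash
python3 -m creep '[[0.001,0,0.02,0,0,0,1],[0,0,0.025,0,0,0,1],[0,0,0.022,0,0,0,1],[0,0,0.015,0,0,0,1],[0,0,0.008,0,0,0,1],[0,0,0.006,0,0,0,1],[0,0,0.006,0,0,0,1],[0,0,0.006,0,0,0,1],[0,0,0.006,0,0,0,1],[0,0,0.006,0,0,0,1],[0,0,0.006,0,0,0,1],[0,0,0,0,0,0,1]]'
python3 -m creep '[[0,0,0.005,0,0,0,1],[0,0,0.004,0,0,0,1],[0,0,0.002,0,0,0,1],[0,0,0.001,0,0,0,1],[0,0,0,0,0,0,1],[0,0,0,0,0,0,1]]'
```

```text
clock: 18.27
position: [550.2, 161.6, 94.1]
tool_rot: [-3.14, 0.001, 1.198]
wrist_force: [-0.3, 0.1, -2.0]
opening: 27.7
finger_force: 30.0
clock: 18.77
position: [550.9, 161.8, 83.2]
tool_rot: [-3.142, 0.0, 1.198]
wrist_force: [-0.7, 0.4, -1.7]
opening: 27.6
finger_force: 30.0
```

```bash
python3 -m creep '[[0,0,0.001,0,0,0,1],[0,0,0.0008,0,0,0,1],[0,0,0,0,0,0,1],[0,0,0,0,0,0,1]]'
python3 -m creep '[[0,0,0,0,0,0,0.6],[0,0,0,0,0,0,0.3],[0,0,0,0,0,0,0],[0,0,0,0,0,0,0],[0,0,0,0,0,0,0],[0,0,0,0,0,0,0],[0,0,-0.02,0,0,0,0],[0,0,-0.03,0,0,0,0],[0,0,-0.035,0,0,0,0],[0,0,-0.035,0,0,0,0],[0,0,-0.02,0,0,0,0],[0,0,0,0,0,-0.105,0],[0,0,0,0,0,-0.105,0],[0,0,0,0,0,-0.105,0],[0,0,0,0,0,-0.105,0],[0,0,0,0,0,-0.105,0],[0,0,0,0,0,-0.105,0],[0,0,0,0,0,-0.1,0],[0,0,0,0,0,0,0],[0,0,0,0,0,0,0]]'
python3 - <<'E'
from h import *
rows([515.6,-259.5,77.3],1.928)
E
```

```text
clock: 19.1
position: [550.9, 161.8, 81.4]
tool_rot: [3.141, 0.0, 1.198]
wrist_force: [0.1, -1.1, -1.8]
opening: 28.0
finger_force: 30.0
clock: 20.77
position: [550.8, 161.8, 221.3]
tool_rot: [-3.141, 0.0, 1.925]
wrist_force: [0.4, -0.8, -0.3]
opening: 88.0
finger_force: 0.0
shift tool mm [-382.9 -179.1  144.1] pos [550.8 161.8 221.3] rot [-3.141  0.     1.925]
turn [-0.     0.    -0.003]
```

```bash
python3 -m creep '[[-0.0319,-0.0149,0,0,0,0,0],[-0.0319,-0.0149,0,0,0,0,0],[-0.0319,-0.0149,0,0,0,0,0],[-0.0319,-0.0149,0,0,0,0,0],[-0.0319,-0.0149,0,0,0,0,0],[-0.0319,-0.0149,0,0,0,0,0],[-0.0319,-0.0149,0,0,0,0,0],[-0.0319,-0.0149,0,0,0,0,0],[-0.0319,-0.0149,0,0,0,0,0],[-0.0319,-0.0149,0,0,0,0,0],[-0.0319,-0.0149,0,0,0,0,0],[-0.0319,-0.0149,0,0,0,0,0],[0,0,0.025,0,0,0,0],[0,0,0.025,0,0,0,0],[0,0,0.025,0,0,0,0],[0,0,0.015,0,0,0,0],[0,0,0,0,0,0,0],[0,0,0,0,0,0,0],[0,0,0,0,0,0,0],[0,0,0,0,0,0,0]]'
python3 - <<'E'
from h import *
rows([515.6,-259.5,77.3],1.928)
E
```

```text
clock: 22.43
position: [518.2, -260.0, 132.9]
tool_rot: [3.14, 0.002, 1.927]
wrist_force: [-0.2, -0.1, -0.4]
opening: 87.9
finger_force: 0.0
shift tool mm [ 1.5 -2.4 55.6] pos [ 518.2 -260.   132.9] rot [3.140e+00 2.000e-03 1.927e+00]
turn [ 0.002  0.002 -0.001]
```

```bash
python3 -m creep '[[0.0015,-0.0024,0.02,0,0,0,0],[0,0,0.02,0,0,0,0],[0,0,0.0155,0,0,0,0],[0,0,0,0,0,0,0],[0,0,0,0,0,0,0],[0,0,0,0,0,0,1],[0,0,0,0,0,0,1],[0,0,0,0,0,0,1],[0,0,0,0,0,0,1],[0,0,0,0,0,0,1],[0,0,0,0,0,0,1],[0,0,0,0,0,0,1],[0,0,0,0,0,0,1],[0,0,0,0,0,0,1],[0,0,0,0,0,0,1],[0,0,0,0,0,0,1],[0,0,0,0,0,0,1],[0,0,0,0,0,0,1]]'
python3 - <<'E'
from h import *
rows([569,207.7,217],1.195)
E
```

```text
clock: 23.93
position: [514.3, -258.8, 75.8]
tool_rot: [-3.141, -0.0, 1.928]
wrist_force: [0.6, 0.1, -0.6]
opening: 19.5
finger_force: 30.0
shift tool mm [ 418.   214.2 -141.2] pos [ 514.3 -258.8   75.8] rot [-3.141 -0.     1.928]
turn [-0.     0.     0.733]
```

```bash
python3 -m creep '[[0,0,-0.008,0,0,0,1],[0,0,-0.018,0,0,0,1],[0,0,-0.025,0,0,0,1],[0,0,-0.025,0,0,0,1],[0,0,-0.025,0,0,0,1],[0,0,-0.025,0,0,0,1],[0,0,-0.015,0,0,0,1],[0,0,0,0,0,0,1],[0,0,0,0,0,0,1]]'
python3 -m creep '[[0.015,0.0077,0,0,0,0,1],[0.03,0.0154,0,0,0,0,1],[0.033,0.0169,0,0,0,0,1],[0.033,0.0169,0,0,0,0,1],[0.033,0.0169,0,0,0,0,1],[0.033,0.0169,0,0,0,0,1],[0.033,0.0169,0,0,0,0,1],[0.033,0.0169,0,0,0,0,1],[0.033,0.0169,0,0,0,0,1],[0.033,0.0169,0,0,0,0,1],[0.033,0.0169,0,0,0,0,1],[0.033,0.0169,0,0,0,0,1],[0.025,0.0128,0,0,0,0,1],[0.012,0.0061,0,0,0,0,1],[0.006,0.0031,0,0,0,0,1],[0,0,0,0,0,0,1]]'
python3 -m creep '[[0,0,0,0,0,0.07,1],[0,0,0,0,0,0.12,1],[0,0,0,0,0,0.12,1],[0,0,0,0,0,0.12,1],[0,0,0,0,0,0.12,1],[0,0,0,0,0,0.12,1],[0,0,0,0,0,0.063,1],[0,0,0,0,0,0,1],[0,0,0,0,0,0,1],[0,0,0,0,0,0,1]]'
python3 - <<'E'
from h import *
rows([569,207.7,77.3],1.195)
a=imaging.camera("side")["frame"]; a=cv2.resize(a[90:250,200:360],(400,400),interpolation=cv2.INTER_CUBIC)
b=cv2.copyMakeBorder(cv2.resize(imaging.camera("wrist")["frame"],(400,300)),0,100,0,0,0)
cv2.imwrite("pics/p3.png",np.hstack([a,b])[:,:,::-1])
E
```

```text
clock: 24.68
position: [514.7, -259.0, 217.7]
tool_rot: [3.141, 0.002, 1.928]
wrist_force: [-0.1, 0.1, -1.7]
opening: 19.2
finger_force: 30.0
clock: 26.02
position: [568.1, 208.2, 215.5]
tool_rot: [-3.139, -0.0, 1.929]
wrist_force: [0.2, 0.3, -1.6]
opening: 19.7
finger_force: 30.0
clock: 26.85
position: [568.7, 206.5, 216.6]
tool_rot: [-3.141, 0.001, 1.196]
wrist_force: [-0.9, -0.3, -1.1]
opening: 19.5
finger_force: 30.0
shift tool mm [ 1.300e+00 -1.000e-01  1.393e+02] pos [568.7 206.5 216.6] rot [-3.141e+00  1.000e-03  1.196e+00]
turn [-0.     0.001  0.001]
```

View pics/p3.png

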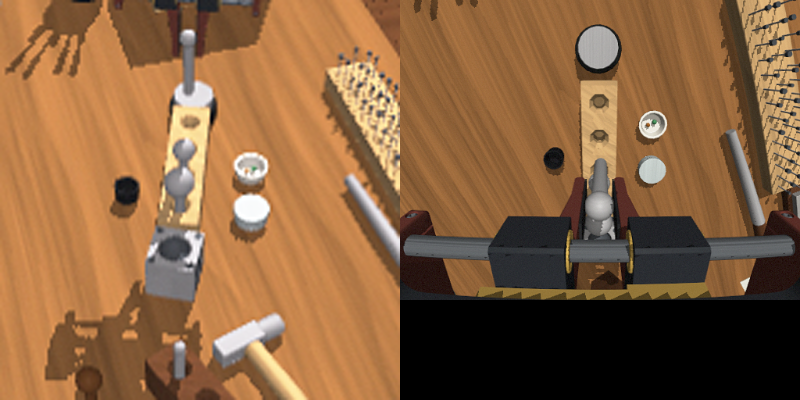

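Ball38 and ball29 are standing, and ball21 hangs upright over the third hole. Lowering.

```bash
python3 -m creep '[[0.001,0,0.02,0,0,0,1],[0,0,0.025,0,0,0,1],[0,0,0.022,0,0,0,1],[0,0,0.015,0,0,0,1],[0,0,0.008,0,0,0,1],[0,0,0.006,0,0,0,1],[0,0,0.006,0,0,0,1],[0,0,0.006,0,0,0,1],[0,0,0.006,0,0,0,1],[0,0,0.006,0,0,0,1],[0,0,0.006,0,0,0,1],[0,0,0,0,0,0,1]]'
python3 -m creep '[[0,0,0.005,0,0,0,1],[0,0,0.005,0,0,0,1],[0,0,0.002,0,0,0,1],[0,0,0.001,0,0,0,1],[0,0,0.001,0,0,0,1],[0,0,0,0,0,0,1],[0,0,0,0,0,0,1]]'
```

```text
clock: 27.95
position: [568.5, 208.4, 89.7]
tool_rot: [-3.14, 0.001, 1.195]
wrist_force: [-0.6, -0.1, -2.2]
opening: 19.4
finger_force: 30.0
clock: 28.53
position: [569.3, 208.6, 76.9]
tool_rot: [3.141, 0.0, 1.195]
wrist_force: [0.4, -0.8, -1.5]
opening: 19.3
finger_force: 30.0
```

```bash
python3 -m creep '[[0,0,0.001,0,0,0,1],[0,0,0.0005,0,0,0,1],[0,0,0,0,0,0,1],[0,0,0,0,0,0,1]]'
python3 -m creep '[[0,0,0,0,0,0,0.6],[0,0,0,0,0,0,0.3],[0,0,0,0,0,0,0],[0,0,0,0,0,0,0],[0,0,0,0,0,0,0],[0,0,0,0,0,0,0],[0,0,-0.02,0,0,0,0],[0,0,-0.03,0,0,0,0],[0,0,-0.035,0,0,0,0],[0,0,-0.035,0,0,0,0],[0,0,-0.025,0,0,0,0],[0,0,0,0,0,-0.105,0],[0,0,0,0,0,-0.105,0],[0,0,0,0,0,-0.105,0],[0,0,0,0,0,-0.105,0],[0,0,0,0,0,-0.105,0],[0,0,0,0,0,-0.105,0],[0,0,0,0,0,-0.103,0],[0,0,0,0,0,0,0],[0,0,0,0,0,0,0]]'
python3 - <<'E'
from h import *
rows([463.1,-118.9,75.3],1.928)
E
```

```text
clock: 28.87
position: [569.6, 208.7, 75.8]
tool_rot: [3.141, -0.0, 1.195]
wrist_force: [-0.3, 0.5, 2.7]
opening: 19.6
finger_force: 30.0
clock: 30.53
position: [569.1, 208.6, 220.2]
tool_rot: [-3.141, 0.0, 1.925]
wrist_force: [0.7, -0.1, 0.5]
opening: 87.9
finger_force: 0.0
shift tool mm [-270.4 -212.9  145. ] pos [569.1 208.6 220.2] rot [-3.141  0.     1.925]
turn [-0.     0.    -0.003]
```

```bash
python3 -m creep '[[-0.027,-0.0213,0,0,0,0,0],[-0.027,-0.0213,0,0,0,0,0],[-0.027,-0.0213,0,0,0,0,0],[-0.027,-0.0213,0,0,0,0,0],[-0.027,-0.0213,0,0,0,0,0],[-0.027,-0.0213,0,0,0,0,0],[-0.027,-0.0213,0,0,0,0,0],[-0.027,-0.0213,0,0,0,0,0],[-0.027,-0.0213,0,0,0,0,0],[-0.027,-0.0213,0,0,0,0,0],[0,0,0.025,0,0,0,0],[0,0,0.025,0,0,0,0],[0,0,0.025,0,0,0,0],[0,0,0.015,0,0,0,0],[0,0,0,0,0,0,0],[0,0,0,0,0,0,0],[0,0,0,0,0,0,0],[0,0,0,0,0,0,0]]'
python3 - <<'E'
from h import *
rows([463.1,-118.9,75.3],1.928)
E
```

```text
clock: 32.03
position: [465.2, -119.2, 131.7]
tool_rot: [3.14, 0.002, 1.927]
wrist_force: [-0.2, -1.2, 0.3]
opening: 88.0
finger_force: 0.0
shift tool mm [ 1.1 -1.9 56.4] pos [ 465.2 -119.2  131.7] rot [3.140e+00 2.000e-03 1.927e+00]
turn [ 0.002  0.002 -0.001]
```

```bash
python3 -m creep '[[0.0003,-0.001,0.02,0,0,0,0],[0,0,0.02,0,0,0,0],[0,0,0.0145,0,0,0,0],[0,0,0,0,0,0,0],[0,0,0,0,0,0,0],[0,0,0,0,0,0,1],[0,0,0,0,0,0,1],[0,0,0,0,0,0,1],[0,0,0,0,0,0,1],[0,0,0,0,0,0,1],[0,0,0,0,0,0,1],[0,0,0,0,0,0,1],[0,0,0,0,0,0,1],[0,0,0,0,0,0,1],[0,0,0,0,0,0,1],[0,0,0,0,0,0,1],[0,0,0,0,0,0,1],[0,0,0,0,0,0,1],[0,0,0,0,0,0,1]]'
python3 - <<'E'
from h import *
rows([587.3,254.2,215],1.195)
E
```

```text
clock: 33.62
position: [463.0, -118.9, 75.8]
tool_rot: [-3.142, 0.0, 1.928]
wrist_force: [-0.3, -0.1, 0.2]
opening: 12.5
finger_force: 30.0
shift tool mm [ 306.1  246.8 -139.2] pos [ 463.  -118.9   75.8] rot [-3.142  0.     1.928]
turn [-0.     0.     0.733]
```

```bash
python3 -m creep '[[0,0,-0.008,0,0,0,1],[0,0,-0.018,0,0,0,1],[0,0,-0.025,0,0,0,1],[0,0,-0.025,0,0,0,1],[0,0,-0.025,0,0,0,1],[0,0,-0.025,0,0,0,1],[0,0,-0.013,0,0,0,1],[0,0,0,0,0,0,1],[0,0,0,0,0,0,1]]'
python3 -m creep '[[0.012,0.0097,0,0,0,0,1],[0.024,0.0194,0,0,0,0,1],[0.027,0.0218,0,0,0,0,1],[0.027,0.0218,0,0,0,0,1],[0.027,0.0218,0,0,0,0,1],[0.027,0.0218,0,0,0,0,1],[0.027,0.0218,0,0,0,0,1],[0.027,0.0218,0,0,0,0,1],[0.027,0.0218,0,0,0,0,1],[0.027,0.0218,0,0,0,0,1],[0.027,0.0218,0,0,0,0,1],[0.018,0.0145,0,0,0,0,1],[0.006,0.0048,0,0,0,0,1],[0.003,0.0024,0,0,0,0,1],[0,0,0,0,0,0,1]]'
python3 -m creep '[[0,0,0,0,0,0.07,1],[0,0,0,0,0,0.12,1],[0,0,0,0,0,0.12,1],[0,0,0,0,0,0.12,1],[0,0,0,0,0,0.12,1],[0,0,0,0,0,0.12,1],[0,0,0,0,0,0.063,1],[0,0,0,0,0,0,1],[0,0,0,0,0,0,1],[0,0,0,0,0,0,1]]'
python3 - <<'E'
from h import *
rows([587.3,254.2,75.8],1.195)
a=imaging.camera("side")["frame"]; a=cv2.resize(a[90:250,200:360],(400,400),interpolation=cv2.INTER_CUBIC)
b=cv2.copyMakeBorder(cv2.resize(imaging.camera("wrist")["frame"],(400,300)),0,100,0,0,0)
cv2.imwrite("pics/p4.png",np.hstack([a,b])[:,:,::-1])
E
```

```text
clock: 34.37
position: [463.3, -119.0, 215.6]
tool_rot: [3.14, 0.001, 1.928]
wrist_force: [-0.4, 0.4, -1.4]
opening: 12.3
finger_force: 30.0
clock: 35.62
position: [586.6, 253.9, 213.3]
tool_rot: [-3.139, 0.0, 1.929]
wrist_force: [-0.2, 0.5, -0.1]
opening: 12.3
finger_force: 30.0
clock: 36.45
position: [587.2, 253.0, 214.7]
tool_rot: [-3.141, 0.001, 1.196]
wrist_force: [0.8, -0.3, -0.7]
opening: 12.5
finger_force: 30.0
shift tool mm [  1.2  -0.2 138.9] pos [587.2 253.  214.7] rot [-3.141e+00  1.000e-03  1.196e+00]
turn [-0.     0.001  0.001]
```

View pics/p4.png

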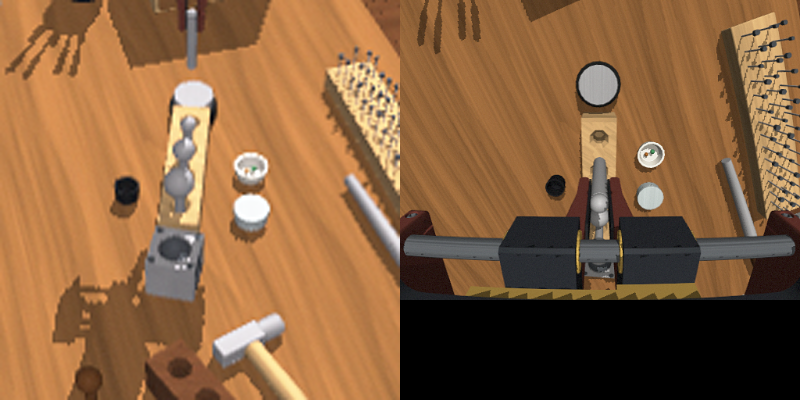

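Three balls stand in order, and ball14 hangs upright over the last hole. Lowering.

```bash
python3 -m creep '[[0.001,0,0.02,0,0,0,1],[0,0,0.025,0,0,0,1],[0,0,0.022,0,0,0,1],[0,0,0.015,0,0,0,1],[0,0,0.008,0,0,0,1],[0,0,0.006,0,0,0,1],[0,0,0.006,0,0,0,1],[0,0,0.006,0,0,0,1],[0,0,0.006,0,0,0,1],[0,0,0.006,0,0,0,1],[0,0,0.006,0,0,0,1],[0,0,0,0,0,0,1]]'
python3 -m creep '[[0,0,0.005,0,0,0,1],[0,0,0.004,0,0,0,1],[0,0,0.001,0,0,0,1],[0,0,0.001,0,0,0,1],[0,0,0.001,0,0,0,1],[0,0,0,0,0,0,1],[0,0,0,0,0,0,1]]'
```

```text
clock: 37.55
position: [587.3, 254.8, 87.6]
tool_rot: [-3.141, 0.001, 1.195]
wrist_force: [-1.3, -0.7, -1.5]
opening: 12.8
finger_force: 30.0
clock: 38.13
position: [587.8, 254.9, 76.8]
tool_rot: [-3.142, 0.0, 1.195]
wrist_force: [-1.1, -3.3, -2.0]
opening: 12.5
finger_force: 30.0
```

```bash
python3 -m creep '[[0,0,0.001,0,0,0,1],[0,0,0,0,0,0,1],[0,0,0,0,0,0,1]]'
python3 -m creep '[[0,0,0,0,0,0,0.6],[0,0,0,0,0,0,0.3],[0,0,0,0,0,0,0],[0,0,0,0,0,0,0],[0,0,0,0,0,0,0],[0,0,0,0,0,0,0],[0,0,-0.02,0,0,0,0],[0,0,-0.03,0,0,0,0],[0,0,-0.035,0,0,0,0],[0,0,-0.035,0,0,0,0],[0,0,-0.025,0,0,0,0],[0.035,0,0,0,0,0,0],[0.035,0,0,0,0,0,0],[0.035,0,0,0,0,0,0],[0.035,0,0,0,0,0,0],[0,0,0,0,0,0,0],[0,0,0,0,0,0,0],[0,0,0,0,0,0,0]]'
python3 - <<'E'
from h import *
a=imaging.camera("side"); t=imaging.camera("top")
x=cv2.resize(a["frame"][110:260,220:370],(400,400),interpolation=cv2.INTER_CUBIC)
y=cv2.resize(t["frame"][100:220,120:240],(400,400),interpolation=cv2.INTER_CUBIC)
cv2.imwrite("pics/end.png",np.hstack([x,y])[:,:,::-1])
E
```

```text
clock: 38.38
position: [587.9, 255.0, 75.9]
tool_rot: [3.141, 0.0, 1.195]
wrist_force: [-0.9, -2.2, 0.5]
opening: 12.3
finger_force: 30.0
clock: 39.88
position: [638.7, 384.7, 220.2]
tool_rot: [-3.141, 0.002, 1.195]
wrist_force: [-0.3, -1.1, -0.3]
opening: 87.9
finger_force: 0.0
```

View pics/end.png

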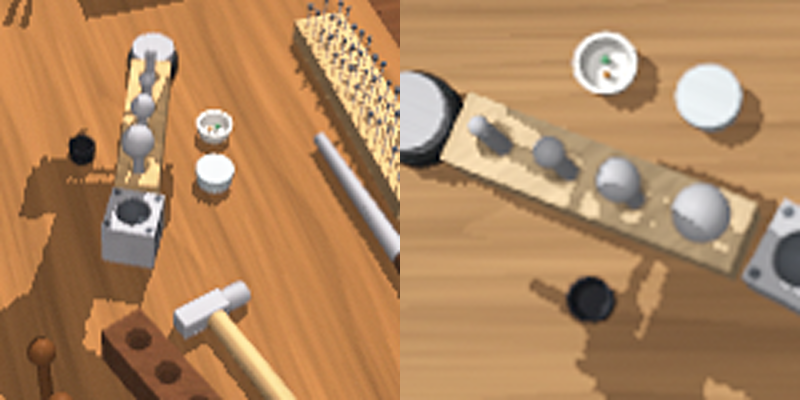

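All four stand upright in order, at (478,127), (549,152), (618,181) and (700,212) in the right panel, with the largest next to the block. Handing in.

```bash
python3 -c "
from rig import env; print(env.finish_job())"
```

```text
the job is handed in; nothing more can be done
None
```

The four doming punches stand upright in the light rack, largest ball next to the doming block and smallest farthest away; I did not touch the square-faced punch, and I handed the job in at about 40 s.

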